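# Sort the stripped pump's parts for washing

### The arm

A 6-joint arm with a two-finger parallel gripper is mounted at the origin on the work surface. World frame = base frame: x ahead of the robot, y to its left, z up, the work surface at z = 0. Lengths are in m, angles in rad, forces in N, time in s.
With the tool pointing down it reaches from about 0.3 to 0.85 m from the base axis. Payload 4.2 kg.
Tool frame: the origin (TCP) lies midway between the tips of the shut fingers; the grasp point (between the pads) lies arm.tcp_to_grasp behind it (arm.tcp_to_grasp is the distance from the TCP to the grasp point, in m); z points along the fingers, x is the direction in which the jaws open and shut, and the axes are right-handed (so a half turn about z gives the same grasp; the last joint's range is limited). The gripper opens to 91 mm and grips with 3 to 60 N. Pads are 32 mm wide; open, the fingers measure 118 mm over their backs; the gripper's body (76 mm by 178 mm) begins 60 mm behind the grasp point.
Start: joints at [-1.228, 0.32, 1.565, -0, 1.257, -0.02], TCP at [0.204, -0.538, 0.214] pointing down, gripper open.
Joint ranges: [-3.11, 3.11], [-0.84, 2.01], [0.21, 2.61], [-1.34, 4.49], [0.05, 2.63], [-2.56, 2.56]. Speed limits (rad/s): [2.57, 2.57, 3.14, 3.14, 3.14, 3.14].

### API

Orientations are given as a rotation vector (axis times angle).
In Python, from plant import telemetry, capture, workorder, arm gives the robot as it stands. The module is installed in compiled form; this text tells all that it offers.
- The arm moves only by the tool play_rows, never from a script. Its argument "plan" is a list that holds one entry, the list of rows, each a list of 4 numbers: the shift along the tool's x, y, z in mm, then the turn about the tool's z in rad. In form: [[[dx, dy, dz, roll], ...]]. A call has 1 to 20 rows; each row is the pose to reach, as a shift and turn from the pose commanded when the call began, along the tool's axes at that moment; what a row does not reach only later rows make up. A row lasts 1/8 s, in which the tool goes at most 62.5 mm and 10.7 degrees, less where a joint would pass 70% of its speed; a pose out of reach is approached as far as the arm can. A call with a gripper value outside its range is refused whole. "claw" is the opening, from 0 (shut) to 1 (fully open), set as the call begins (left out, the last holds). The fingers move at their own pace and stop on an object; "grip_force" is the grip in N (left out, the last holds). Time passes only in rows, so rows that repeat a pose let the fingers close. It gives the time, the measured TCP pose, the force and the opening at its end, in the units of the state.
- telemetry.get_obs(): the state, without advancing time (a new reading comes with each control period).
- capture(name): name is "side" or "top"; returns a dict with "color" (480x640x3 uint8, red, green, blue), "depth" (480x640 float32, m along the optical axis (not along the pixel's ray), 0 where there is no reading), "fx", "fy", "cx", "cy" (pixels), "R" (3x3) and "t" (3): a world point X has camera coordinates R X + t. Camera axes: x right, y down, z forward; pixel columns grow to the right and rows downward; lengths in m; the calibration is good to about 2 mm. A picture is of the moment at which its call begins.
- workorder.job_done(): hands the job in, once; it reports no verdict.
The state is a dict: "time_s": time; "joint_pos": joint angles; "dq": joint speeds; "effort": joint torques, N m; "ee_pos": TCP position; "orientation": TCP orientation; "force": force on the tool from outside, world axes, zero at the start; "torque": the same for the moment, N m; "gripper_width": finger opening in m.
Only numpy, scipy, OpenCV 4.12 (cv2) and the standard library are available. Lean on these libraries where they do the work, as an engineer would, in place of code of your own. Each camera call takes 0.05 s, during which the arm holds its last target.

### The job

Sort the parts of the stripped pump for the wash: stand the two tower nuts in the round pan, stand the two conical reducers wide end down in the two-bay tray, one in each bay, and put the splined collar over the post of the stand so that it lies flat. Set every part down upright rather than dropping it, and leave the white jar and the two-lobed rotor where they are.

Things in the scene. Friction and masses are not known exactly. Their poses are not given: they have to be found in the camera images.
- nut_a: Stainless tower nut (one of two alike) standing on its hexagonal foot: foot 50 mm across corners (43 across flats) and 18 mm high, above it a round boss 28 mm in diameter up to 50 mm, dark hole in the top. Grip the boss. 0.13 to 0.24 kg. Loose. Origin: centre of the underside, z up.
- nut_b: Stainless tower nut (one of two alike) standing on its hexagonal foot: foot 50 mm across corners (43 across flats) and 18 mm high, above it a round boss 28 mm in diameter up to 50 mm, dark hole in the top. Grip the boss. 0.13 to 0.24 kg. Loose. Origin: centre of the underside, z up.
- reducer_a: Stainless conical pipe reducer (one of two alike) standing on its wide end: foot flange 62 mm in diameter, cone narrowing up to 40 mm height, then a straight round tube 36 mm in diameter up to 76 mm, dark mouth. Grip the tube. 0.16 to 0.29 kg. Loose. Origin: centre of the underside, z up.
- reducer_b: Stainless conical pipe reducer (one of two alike) standing on its wide end: foot flange 62 mm in diameter, cone narrowing up to 40 mm height, then a straight round tube 36 mm in diameter up to 76 mm, dark mouth. Grip the tube. 0.16 to 0.29 kg. Loose. Origin: centre of the underside, z up.
- collar: Stainless splined collar, a thick ring lying flat: outside diameter 62 mm, bore 40 mm with 10 small teeth (clear bore 36 mm inside the teeth), 30 mm high. Grip it across the outside. 0.18 to 0.33 kg. Loose. Origin: centre of the underside, z up.
- pan: Round steel pan for the tower nuts, fixed to the table: inside diameter of the floor about 150 mm, wall 3 mm, rim 168 mm in diameter and 32 mm above the table, floor 4 mm above the table. Room for both nuts side by side, for instance 35 mm either side of the centre. Origin: centre of the underside, on the table.
- rack: Grey rectangular tray for the reducers, fixed to the table: 120 mm along its x, 195 mm along its y, 30 mm high, walls 5 mm, floor 5 mm above the table; one middle wall (5 mm, along x, at y = 0) makes two bays, each 110 by 90 mm, centred at y = +47.5 mm and y = -47.5 mm. Origin: centre of the underside, on the table; z up. It may be turned by up to 0.35 rad.
- stand: Post stand for the collar, fixed to the table: grey disc 110 mm in diameter and 8 mm thick with one upright steel post in its centre, 16 mm in diameter, top 45 mm above the table. Origin: centre of the underside, on the table.
- jar: White closed jar, 68 mm in diameter, 70 mm high, loose, standing among the parts: to be left alone. Origin: centre of the underside.
- rotor: Stainless two-lobed pump rotor lying flat among the parts, 70 by 30 mm, 30 mm high, loose: to be left alone. Origin: centre of the underside; lobes along its x.
Things that resemble listed ones, but are neither listed nor needed, are in the scene too. Leave any orange look-alike of the nut_b alone.

How it is judged:
At the end, for the whole second after the job is handed in: Upright and at rest: nuts on the pan floor within 60 mm of its centre; one reducer in each bay (35 mm along x, 20 to 75 mm off the middle wall in y); collar flat on the disc within 15 mm of the post; tilts under 0.12 rad (nuts 0.15). Jar, rotor within 30 mm of their starts (horizontal distance between each of nut_a, nut_b and pan below 0.06 m and z of each of nut_a, nut_b in the frame of pan below 0.012 m and angle between each of nut_a, nut_b's own z axis and vertical below 0.15 rad and x of reducer_a in the frame of rack between -0.035 and 0.035 m and z of each of reducer_a, reducer_b in the frame of rack below 0.012 m and angle between each of reducer_a, reducer_b, collar's own z axis and vertical below 0.12 rad and x of reducer_b in the frame of rack between -0.035 and 0.035 m and ((y of reducer_a in the frame of rack between 0.02 and 0.075 m and y of reducer_b in the frame of rack between -0.075 and -0.02 m) or (y of reducer_a in the frame of rack between -0.075 and -0.02 m and y of reducer_b in the frame of rack between 0.02 and 0.075 m)) and horizontal distance between collar and stand below 0.015 m and z of collar in the frame of stand below 0.013 m and linear speed of each of nut_a, nut_b, reducer_a, reducer_b, collar below 0.02 m/s and angular speed of each of nut_a, nut_b, reducer_a, reducer_b, collar below 0.2 rad/s and distance of each of jar, rotor from where it was at the start of the episode below 0.03 m and angle between each of jar, rotor's own z axis and vertical below 0.2 rad); the robot touches nothing.
It fails at once if a part is dropped or knocked flying: it moves faster than 0.7 m/s while no finger touches it (a free fall of 25 mm) ((linear speed of nut_a above 0.7 m/s and contact force between nut_a and the fingers below 0.05 N) or (linear speed of nut_b above 0.7 m/s and contact force between nut_b and the fingers below 0.05 N) or (linear speed of reducer_a above 0.7 m/s and contact force between reducer_a and the fingers below 0.05 N) or (linear speed of reducer_b above 0.7 m/s and contact force between reducer_b and the fingers below 0.05 N) or (linear speed of collar above 0.7 m/s and contact force between collar and the fingers below 0.05 N)).
It fails at once if the jar or the rotor is pushed more than 30 mm from its place or knocked over (distance of any of jar, rotor from where it was at the start of the episode above 0.03 m or angle between any of jar, rotor's own z axis and vertical above 0.5 rad).
It also fails if it takes over 123 s, if anything falls off the work surface, if the arm or the gripper's body presses on something with over 40 N, if the wrist force passes 120 N, or if a joint passes its speed limit or range.

## Working session

There is one attempt and no reset: what is moved stays moved. The work goes in short steps, Python scripts to look and compute and a tool call to move; the robot and the scene stay as the last step left them, time stands still between calls to the robot, and variables do not carry over. Pictures are saved under pics/ and viewed, and the job is handed in when it is done.

Besides the shell and the picture viewer there is one more tool, called after ">>>" as a command line: name --argument value ..., lists and objects as JSON in quotes. play_rows: Moves the arm, as the interface text tells. Its arguments: {"type":"object","properties":{"plan":{"type":"array","items":{"type":"array","items":{"type":"array","items":{"type":"number"}}}},"claw":{"type":"number"},"grip_force":{"type":"number"}},"required":["plan"]}

```bash
mkdir -p pics; cat > h.py <<'E'
import numpy as np, cv2, pickle
from plant import telemetry, capture, workorder, arm
def snap(n,tag):
    c=capture(n); pickle.dump(c,open(f'pics/{n}_{tag}.pkl','wb'))
    cv2.imwrite(f'pics/{n}_{tag}.png',c['color'][:,:,::-1]); return c
def world(c,u,v,z=None):
    R=np.array(c['R']);t=np.array(c['t'])
    ray=np.array([(u-c['cx'])/c['fx'],(v-c['cy'])/c['fy'],1.])
    if z is None:
        d=c['depth'][int(v),int(u)]; return R.T@(ray*d-t)
    o=-R.T@t; r=R.T@ray; return o+r*(z-o[2])/r[2]
def pix(c,X):
    p=np.array(c['R'])@np.array(X)+np.array(c['t']); return c['fx']*p[0]/p[2]+c['cx'],c['fy']*p[1]/p[2]+c['cy']
E
python3 - <<'E'
from h import *
for n in('side','top'):
    c=snap(n,'0'); print(n,c['fx'],c['cx'],c['cy'],np.round(c['R'],3).tolist(),np.round(-np.array(c['R']).T@c['t'],3))
o=telemetry.get_obs(); print(o); print(arm.tcp_to_grasp)
E
```

```text
side 605.3161369653549 318.95192623553083 251.46156506003683 [[-0.796, -0.605, 0.02], [-0.341, 0.421, -0.84], [0.5, -0.676, -0.541]] [-0.207  0.933  0.767]
top 478.18512427876595 316.3617574913714 253.6852860187495 [[-0.021, -1.0, 0.02], [-0.99, 0.018, -0.143], [0.143, -0.023, -0.989]] [0.307 0.009 1.065]
{'time_s': 0.1, 'joint_pos': array([-1.22800238e+00,  3.20239251e-01,  1.56553562e+00, -2.30850140e-05,
        1.25742167e+00, -2.00147589e-02]), 'dq': array([ 0.00310536, -0.00204947, -0.00425089,  0.00018892,  0.00121063,
       -0.00162749]), 'effort': array([-2.18477949e-04, -4.13332164e+01, -2.32508540e+01,  7.27768033e-02,
        4.21354047e-02, -6.66000460e-05]), 'ee_pos': array([ 0.20390279, -0.53715059,  0.2132062 ]), 'orientation': array([-2.58501225e+00,  1.78368617e+00,  2.06413221e-03]), 'force': array([ 0.05088072, -0.06803188,  0.01051327]), 'torque': array([ 0.03875544, -0.00435918,  0.01184586]), 'gripper_width': 0.09131109329001659}
0.0188
```

View pics/top_0.png

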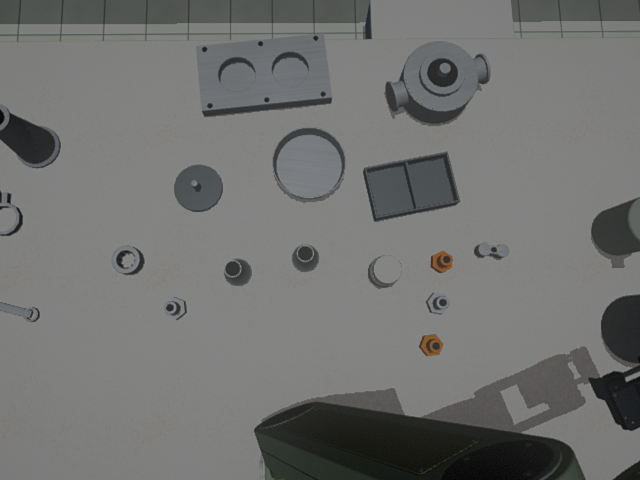

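View pics/side_0.png

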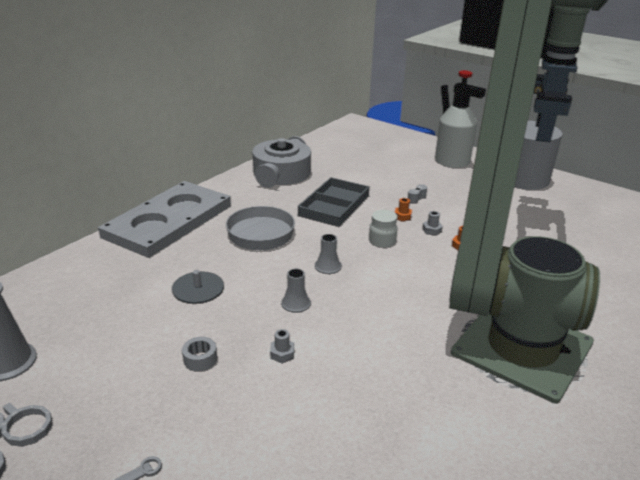

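Top view: collar near (127,260), steel nuts (175,308) and (438,303), reducers (237,270) and (306,257), pan (309,163), rack (411,186), stand (198,188), jar (385,271), orange nuts (441,261) and (431,345), rotor (492,251). I'll enlarge these for precise readings.

```bash
python3 - <<'E'
from h import *
im=cv2.imread('pics/top_0.png')
def crop(x0,y0,w,h,s,n):
    c=cv2.resize(im[y0:y0+h,x0:x0+w],None,fx=s,fy=s,interpolation=cv2.INTER_CUBIC)
    for i in range(0,w,20): cv2.putText(c,str(x0+i),(i*s,10),0,.35,(0,0,255),1); cv2.line(c,(i*s,0),(i*s,h*s),(0,0,255) if 0 else (90,90,200),1)
    for i in range(0,h,20): cv2.putText(c,str(y0+i),(0,i*s+10),0,.35,(0,0,255),1); cv2.line(c,(0,i*s),(w*s,i*s),(90,90,200),1)
    cv2.imwrite(f'pics/{n}.png',c)
crop(100,225,160,100,5,'c1'); crop(280,225,160,120,5,'c2'); crop(400,220,130,110,5,'c3')
E
```

```text
(no output)
```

View pics/c1.png

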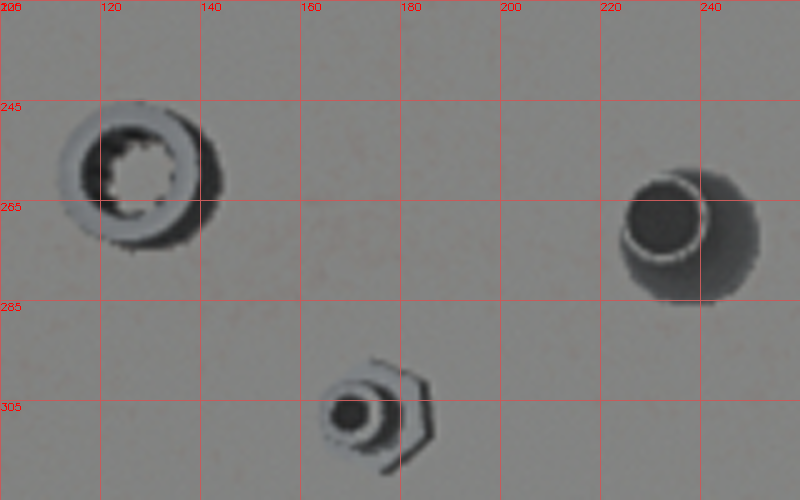

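View pics/c2.png

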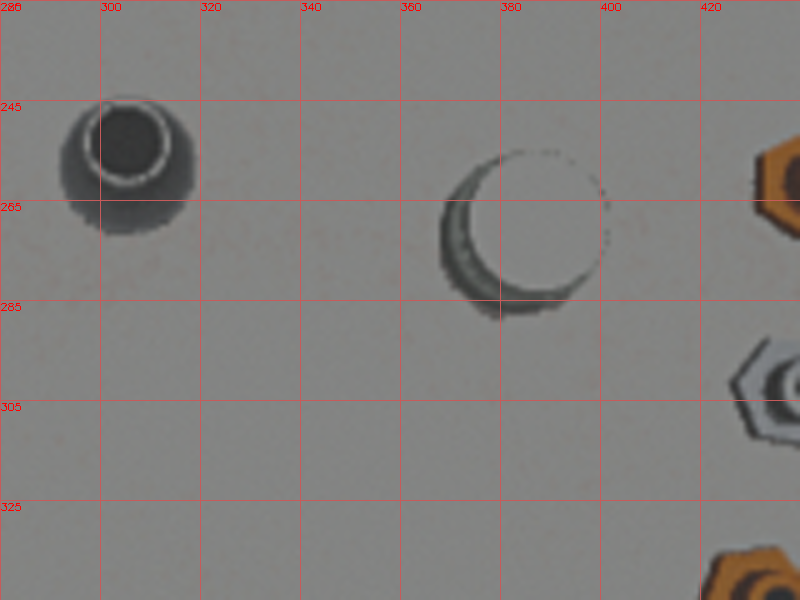

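View pics/c3.png

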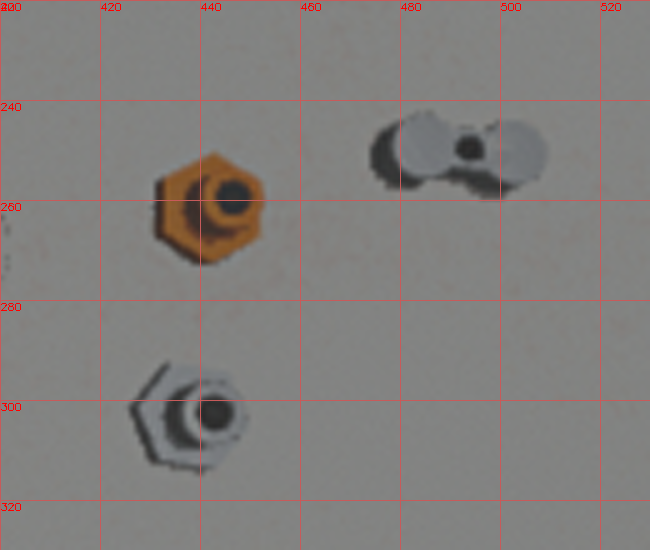

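```bash
python3 - <<'E'
from h import *
im=cv2.imread('pics/top_0.png')
def crop(im,x0,y0,w,h,s,n):
    c=cv2.resize(im[y0:y0+h,x0:x0+w],None,fx=s,fy=s,interpolation=cv2.INTER_CUBIC)
    for i in range(0,w,20): cv2.putText(c,str(x0+i),(i*s,10),0,.35,(0,0,255),1); cv2.line(c,(i*s,0),(i*s,h*s),(90,90,200),1)
    for i in range(0,h,20): cv2.putText(c,str(y0+i),(0,i*s+10),0,.35,(0,0,255),1); cv2.line(c,(0,i*s),(w*s,i*s),(90,90,200),1)
    cv2.imwrite(f'pics/{n}.png',c)
crop(im,160,120,200,100,4,'c4'); crop(im,350,140,120,90,6,'c5')
s=cv2.imread('pics/side_0.png')
crop(s,160,220,200,150,4,'s1'); crop(s,290,160,200,100,4,'s2')
E
```

```text
(no output)
```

View pics/c4.png

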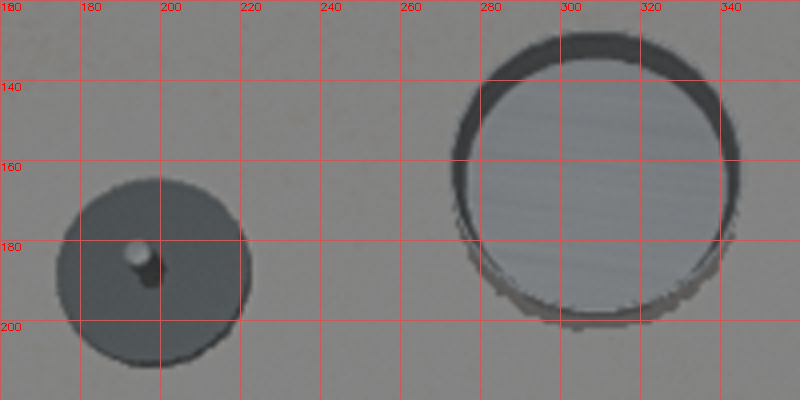

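View pics/c5.png

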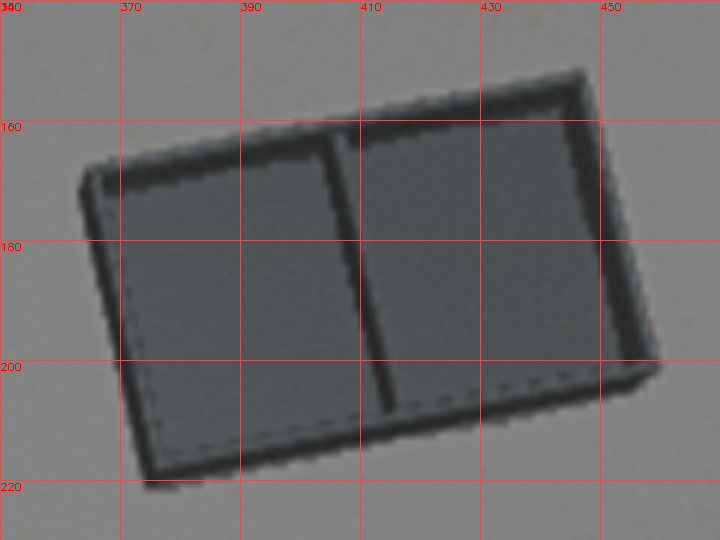

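View pics/s1.png

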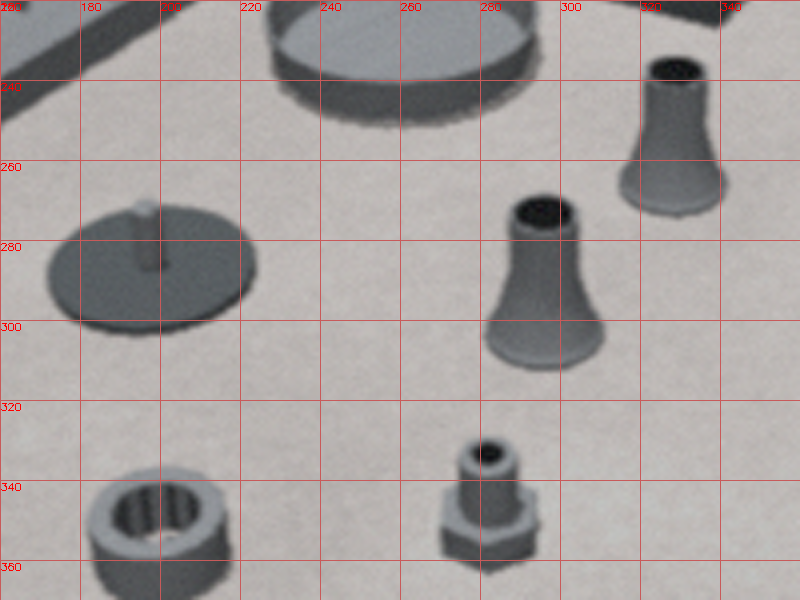

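View pics/s2.png

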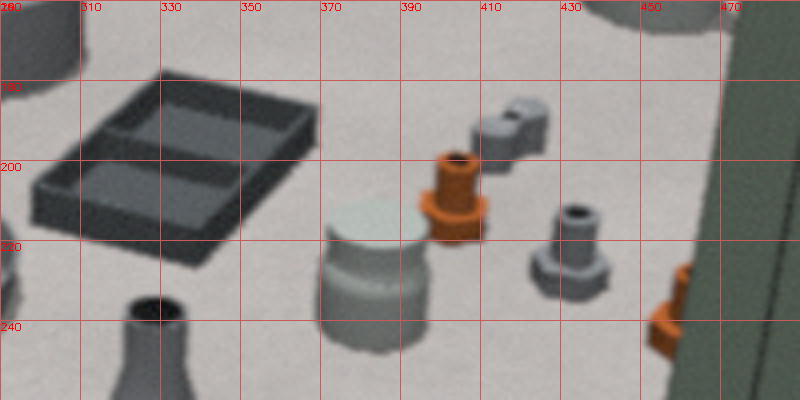

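```bash
cat >> h.py <<'E'
def tri(ct,cs,a,b):
    Ps=[np.array([[c['fx'],0,c['cx']],[0,c['fy'],c['cy']],[0,0,1]])@np.c_[c['R'],c['t']] for c in(ct,cs)]
    X=cv2.triangulatePoints(Ps[0],Ps[1],np.array(a,float).reshape(2,1),np.array(b,float).reshape(2,1))
    X=(X[:3]/X[3]).ravel(); e=[np.round(np.subtract(pix(c,X),p),1) for c,p in((ct,a),(cs,b))]; return X,e
E
python3 - <<'E'
from h import *
ct,cs=[pickle.load(open(f'pics/{n}_0.pkl','rb')) for n in('top','side')]
for n,a,b,h in [('nut1',(170,307.8),(281.8,333.5),.05),('nut2',(442.8,302.4),(434.2,213),.05),('redL',(232.8,268.6),(296,273.2),.076),('redR',(305.2,253.2),(329,237.5),.076),('collar',(125.6,259.4),(199.5,347.7),.03),('post',(194.2,183),(196.7,271.8),.045),
 ('rk1',(447,152),(331.2,178.5),.03),('rk2',(458,200.5),(369,187.5),.03),('rk3',(374.5,217.5),(338.5,222.5),.03),('rk4',(365,168.5),(299,207),.03)]:
    X,e=tri(ct,cs,a,b); print(n,np.round(X,4),*e,'|',np.round(world(ct,*a,h)[:2],4),np.round(world(cs,*b,h)[:2],4), 'depth',np.round(world(ct,*a),3)[2])
print(world(ct,309,163,.03), world(ct,308.5,166,.004), world(ct,197.5,188,.008),world(ct,430,150), 'table z',world(ct,250,330), world(ct,205,210,None))
# jar, rotor, orange
print('jar',world(ct,387.5,270,.07),'rot',world(ct,492,250,.03),'or1',world(ct,446.5,259.5,.05),'or2',world(ct,435,345,.05))
E
```

```text
nut1 [0.3442 0.2957 0.0473] [0.1 0.2] [-0.2 -0. ] | [0.3446 0.2953] [0.3418 0.298 ] depth 0.051
nut2 [ 0.3436 -0.2821  0.0469] [0.3 0.5] [-0.3 -0. ] | [ 0.3444 -0.2807] [ 0.3406 -0.2772] depth 0.052
redL [0.4213 0.1603 0.0731] [0.3 0.4] [-0.3 -0.1] | [0.4219 0.1604] [0.4181 0.1632] depth 0.074
redR [0.4508 0.0092 0.0737] [0.3 0.5] [-0.3 -0.1] | [0.4515 0.0098] [0.4478 0.012 ] depth 0.073
collar [0.451  0.3995 0.0267] [0.3 0.4] [-0.4 -0.1] | [0.4515 0.3989] [0.4473 0.4017] depth -0.001
post [0.6157 0.2503 0.0409] [0.4 0.5] [-0.4 -0.2] | [0.6157 0.2502] [0.61  0.254] depth 0.042
rk1 [ 0.6855 -0.3203  0.0206] [0.7 1. ] [-0.6 -0.1] | [ 0.6846 -0.316 ] [ 0.6725 -0.3049] depth 0.026
rk2 [ 0.5706 -0.3378  0.0223] [0.7 1.1] [-0.7 -0.1] | [ 0.5713 -0.3339] [ 0.561  -0.3254] depth 0.026
rk3 [ 0.5375 -0.1498  0.0088] [0.7 1.1] [-0.7 -0.1] | [ 0.5354 -0.1452] [ 0.515  -0.1201] depth 0.008
rk4 [ 0.6484 -0.1303  0.0229] [0.6 1. ] [-0.6 -0.2] | [ 0.6484 -0.128 ] [ 0.6385 -0.1205] depth 0.027
[ 0.66295805 -0.00230275  0.03      ] [ 0.6647307  -0.00131131  0.004     ] [0.61509997 0.25131812 0.008     ] [ 0.70149857 -0.28618082 -0.00155133] table z [ 0.29437457  0.13455793 -0.00650969] [ 0.56621125  0.23591706 -0.00220641]
jar [ 0.41367639 -0.1622854   0.07      ] rot [ 0.45803045 -0.40231992  0.03      ] or1 [ 0.43618454 -0.29412293  0.05      ] or2 [ 0.2558752  -0.25904047  0.05      ]
```

```bash
cat >> h.py <<'E'
from scipy.spatial.transform import Rotation as Ro
def move(p,yaw=-np.pi/2):
    o=telemetry.get_obs(); R=Ro.from_rotvec(o['orientation']).as_matrix()
    d=R.T@(np.array(p)-o['ee_pos'])*1000
    y=np.arctan2(R[1,0],R[0,0]); r=-(yaw-y); r=(r+np.pi)%(2*np.pi)-np.pi
    print('t',o['time_s'],'pos',np.round(o['ee_pos'],4),'w',round(o['gripper_width'],4),'yaw',round(y,4),'-> d',np.round(d,1),'roll',round(r,4))
E
python3 - <<'E'
from h import *
move((.343,-.2795,.13))
ct=pickle.load(open('pics/top_0.pkl','rb'))
a=world(ct,404.5,163,.03);b=world(ct,415,208,.03);print('wall',a,b,(a+b)/2,np.arctan2(*(a-b)[[1,0]]))
E
```

```text
t 0.1 pos [ 0.2039 -0.5372  0.2132] w 0.0913 yaw -1.208 -> d [-191.4 -221.5   83.5] roll 0.3628
wall [ 0.66000081 -0.21788755  0.03      ] [ 0.55559632 -0.23646224  0.03      ] [ 0.60779857 -0.2271749   0.03      ] 0.17606863013470295
```

>>> play_rows --plan '[[[-20,-23,9,0.04],[-55,-64,24,0.1],[-95,-110,42,0.18],[-135,-156,59,0.26],[-165,-191,72,0.32],[-185,-214,81,0.363],[-191.4,-221.5,83.5,0.363],[-191.4,-221.5,83.5,0.363],[-191.4,-221.5,83.5,0.363]]]' --claw 0.8 --grip_force 35

```text
time_s: 1.23
ee_pos: [0.3432, -0.2811, 0.1308]
orientation: [2.22, -2.222, 0.002]
force: [-0.3, -0.4, 0.2]
gripper_width: 0.0728
```

```bash
python3 - <<'E'
from h import *
move((.343,-.2795,.024))
snap('top','1');snap('side','1')
E
```

```text
t 1.225 pos [ 0.3432 -0.2811  0.1308] w 0.0728 yaw -1.5716 -> d [ -1.8   0.2 106.8] roll -0.0008
```

View pics/side_1.png

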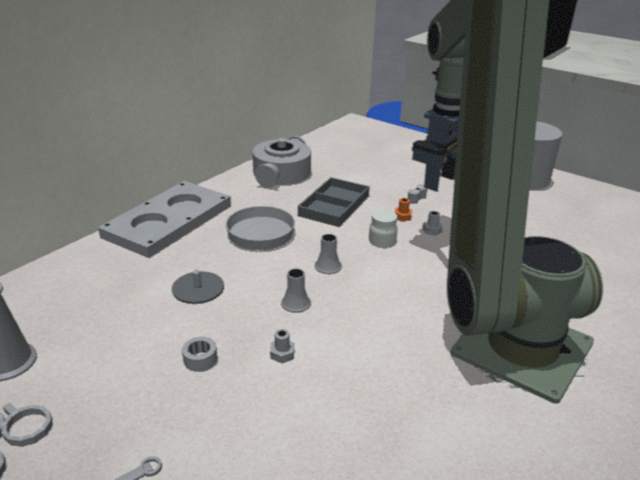

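The side view shows the gripper over the steel nut at (433,222), with the orange one clear at (403,210). Descending.

>>> play_rows --plan '[[[-1,0,20,0],[-1,0,50,0],[-1,0,80,0],[-1,0,100,0],[-1,0,106,0],[-1,0,106,0],[-1,0,106,0]]]'

```text
time_s: 2.2
ee_pos: [0.3437, -0.2797, 0.0253]
orientation: [-2.221, 2.222, -0.003]
force: [-0.1, -0.7, -0.4]
gripper_width: 0.0733
```

>>> play_rows --plan '[[[0,0,0,0],[0,0,0,0],[0,0,0,0],[0,0,0,0],[0,0,0,0],[0,0,0,0]]]' --claw 0.0

```text
time_s: 2.95
ee_pos: [0.3434, -0.2793, 0.0245]
orientation: [2.221, -2.221, 0.001]
force: [0.5, -2.0, 0.6]
gripper_width: 0.0273
```

>>> play_rows --plan '[[[0,0,-8,0],[0,0,-25,0],[0,0,-50,0],[0,0,-78,0],[0,0,-95,0],[0,0,-100,0],[0,0,-100,0]]]'

```text
time_s: 3.82
ee_pos: [0.3429, -0.2787, 0.1243]
orientation: [2.221, -2.222, -0.001]
force: [0.1, -0.4, -2.3]
gripper_width: 0.0272
```

```bash
python3 - <<'E'
from h import *
move((.697,.0,.124))
E
```

```text
t 3.825 pos [ 0.3429 -0.2787  0.1243] w 0.0272 yaw -1.571 -> d [-2.788e+02 -3.540e+02  2.000e-01] roll -0.0002
```

>>> play_rows --plan '[[[-7,-9,0,0],[-22,-28,0,0],[-45,-57,0,0],[-70,-89,0,0],[-95,-121,0,0],[-120,-152,0,0],[-145,-184,0,0],[-170,-216,0,0],[-195,-248,0,0],[-220,-279,0,0],[-243,-309,0,0],[-262,-333,0,0],[-275,-349,0,0],[-279,-354,0,0],[-279,-354,0,0],[-279,-354,0,0]]]'

```text
time_s: 5.82
ee_pos: [0.6965, -0.0006, 0.1242]
orientation: [2.22, -2.221, -0.001]
force: [-0.7, -0.0, -2.8]
gripper_width: 0.0274
```

```bash
python3 - <<'E'
from h import *
move((.697,.0,.029))
snap('top','2');snap('side','2')
E
```

```text
t 5.825 pos [ 6.965e-01 -6.000e-04  1.242e-01] w 0.0274 yaw -1.5715 -> d [-0.7 -0.6 95.2] roll -0.0007
```

View pics/side_2.png

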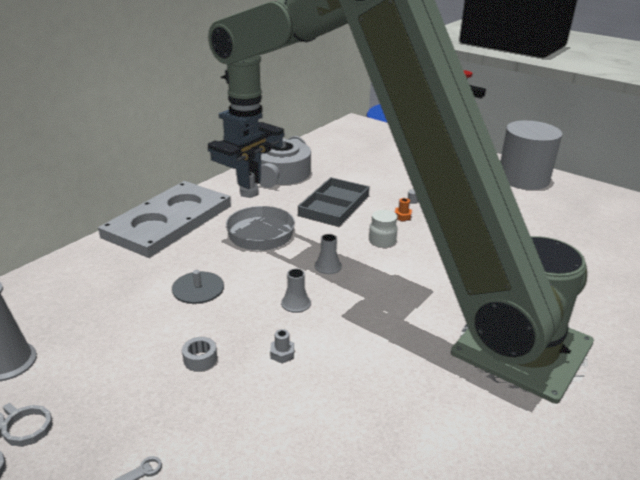

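View pics/top_2.png

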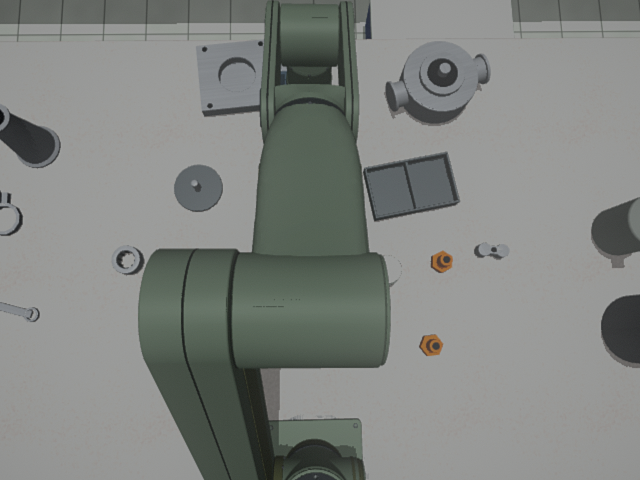

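The nut hangs over the pan at (250,190) in the side view. Lowering slowly to contact.

>>> play_rows --plan '[[[0,0,15,0],[0,0,40,0],[0,0,65,0],[0,0,82,0],[0,0,89,0],[0,0,91,0],[0,0,93,0],[0,0,94,0],[0,0,95,0],[0,0,95,0]]]'

```text
time_s: 7.18
ee_pos: [0.6973, -0.0001, 0.0296]
orientation: [-2.221, 2.222, -0.0]
force: [-0.9, 0.8, -2.6]
gripper_width: 0.0273
```

>>> play_rows --plan '[[[0,0,0.5,0],[0,0,1,0],[0,0,1.5,0],[0,0,1.5,0]]]'

```text
time_s: 7.68
ee_pos: [0.6973, -0.0001, 0.0286]
orientation: [-2.221, 2.221, -0.001]
force: [-1.9, 0.2, 2.1]
gripper_width: 0.0273
```

Contact (force turned upward). Opening moderately and rising.

>>> play_rows --plan '[[[0,0,0,0],[0,0,0,0],[0,0,0,0],[0,0,0,0],[0,0,-10,0],[0,0,-35,0],[0,0,-70,0],[0,0,-100,0],[0,0,-105,0]]]' --claw 0.5

```text
time_s: 8.8
ee_pos: [0.6989, -0.0001, 0.1363]
orientation: [-2.218, 2.219, -0.007]
force: [0.1, -0.6, -0.8]
gripper_width: 0.0454
```

```bash
python3 - <<'E'
from h import *
move((.4495,.0105,.134))
E
```

```text
t 8.8 pos [ 6.989e-01 -1.000e-04  1.363e-01] w 0.0454 yaw -1.571 -> d [-10.6 249.4   0.8] roll -0.0002
```

>>> play_rows --plan '[[[0,10,0,0],[-2,40,0,0],[-4,85,0,0],[-6,135,0,0],[-8,185,0,0],[-10,225,0,0],[-10,245,0,0],[-10.5,248,0,0],[-10.5,248,0,0],[-10.5,248,0,0]]]' --claw 0.75

```text
time_s: 10.05
ee_pos: [0.4501, 0.0104, 0.1326]
orientation: [2.221, -2.222, 0.0]
force: [0.4, -0.0, -0.1]
gripper_width: 0.0679
```

```bash
python3 - <<'E'
from h import *
move((.4495,.0105,.046))
snap('side','3')
E
```

```text
t 10.05 pos [0.4501 0.0104 0.1326] w 0.0679 yaw -1.5711 -> d [-0.1  0.6 86.6] roll -0.0003
```

View pics/side_3.png

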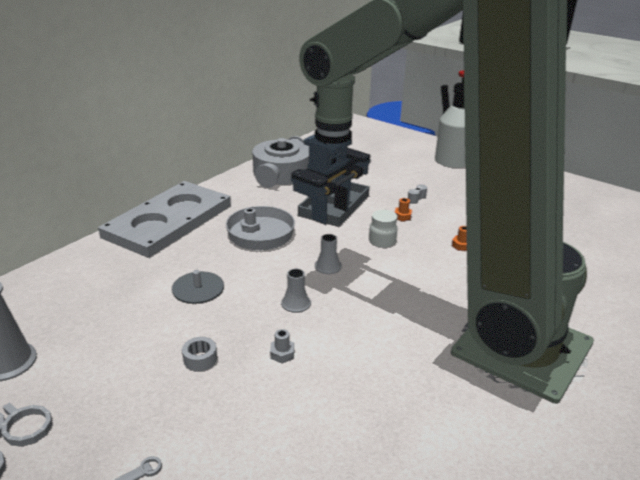

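Nut A stands upright in the pan at (250,222); the fingers straddle the right reducer (329,240).

>>> play_rows --plan '[[[0,0,15,0],[0,0,40,0],[0,0,65,0],[0,0,80,0],[0,0,86,0],[0,0,86,0],[0,0,86,0]]]'

```text
time_s: 10.98
ee_pos: [0.45, 0.0104, 0.0475]
orientation: [-2.221, 2.221, -0.002]
force: [-0.3, -0.2, 0.5]
gripper_width: 0.0681
```

>>> play_rows --plan '[[[0,0,0,0],[0,0,0,0],[0,0,0,0],[0,0,0,0],[0,0,0,0],[0,0,0,0]]]' --claw 0.0

```text
time_s: 11.72
ee_pos: [0.4493, 0.0104, 0.0471]
orientation: [-2.221, 2.222, -0.0]
force: [-0.9, 0.4, 2.1]
gripper_width: 0.0355
```

>>> play_rows --plan '[[[0,0,-8,0],[0,0,-25,0],[0,0,-50,0],[0,0,-78,0],[0,0,-95,0],[0,0,-100,0],[0,0,-100,0]]]'

```text
time_s: 12.6
ee_pos: [0.449, 0.0104, 0.1467]
orientation: [2.221, -2.221, -0.0]
force: [0.5, 0.5, -0.8]
gripper_width: 0.035
```

```bash
python3 - <<'E'
from h import *
s,c=np.sin(.177),np.cos(.177)
for k in(.0475,-.0475): print(.609-s*k,-.228+c*k)
move((.6,-.181,.15))
E
```

```text
0.6006363310457418 -0.18124212321305022
0.6173636689542582 -0.2747578767869498
t 12.6 pos [0.449  0.0104 0.1467] w 0.035 yaw -1.571 -> d [ 191.4 -151.1   -3.3] roll -0.0002
```

>>> play_rows --plan '[[[8,-6,0,0],[24,-19,0,0],[50,-40,0,0],[80,-63,0,0],[110,-87,0,0],[140,-110,0,0],[164,-129,0,0],[182,-143,0,0],[190,-150,0,0],[191.5,-151,0,0],[191.5,-151,0,0],[191.5,-151,0,0]]]'

```text
time_s: 14.1
ee_pos: [0.5998, -0.1805, 0.1471]
orientation: [2.222, -2.221, -0.0]
force: [0.3, 0.1, -2.0]
gripper_width: 0.0353
```

```bash
python3 - <<'E'
from h import *
move((.6,-.181,.052))
snap('side','4');snap('top','4')
E
```

```text
t 14.1 pos [ 0.5998 -0.1805  0.1471] w 0.0353 yaw -1.5703 -> d [ 0.6 -0.2 95.1] roll 0.0005
```

View pics/side_4.png

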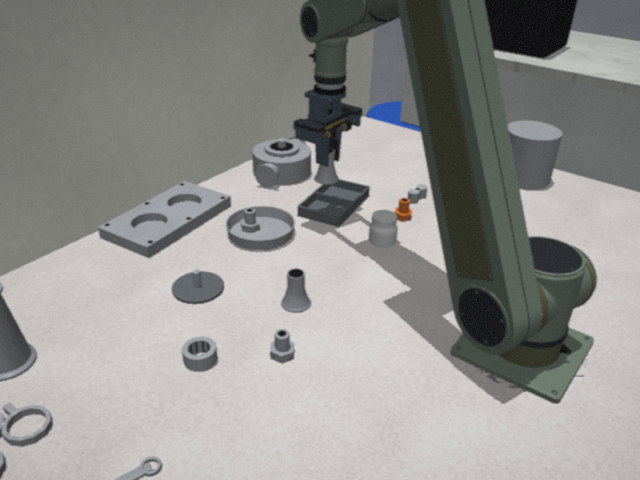

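The reducer hangs upright over the rack at (327,165). Lowering to floor height (95 mm) gently.

>>> play_rows --plan '[[[0.5,0,15,0],[0.5,0,40,0],[0.5,0,65,0],[0.5,0,82,0],[0.5,0,89,0],[0.5,0,91,0],[0.5,0,93,0],[0.5,0,94,0],[0.5,0,94.5,0],[0.5,0,94.5,0]]]'

```text
time_s: 15.45
ee_pos: [0.6003, -0.1816, 0.0527]
orientation: [-2.221, 2.222, -0.001]
force: [-0.2, -0.6, -1.2]
gripper_width: 0.0353
```

>>> play_rows --plan '[[[0,0,0.5,0],[0,0,1,0],[0,0,1.5,0],[0,0,1.5,0]]]'

```text
time_s: 15.95
ee_pos: [0.6004, -0.1817, 0.0521]
orientation: [-2.221, 2.221, -0.001]
force: [-2.9, -0.2, 6.3]
gripper_width: 0.0354
```

>>> play_rows --plan '[[[0,0,0,0],[0,0,0,0],[0,0,0,0],[0,0,0,0],[0,0,-10,0],[0,0,-35,0],[0,0,-70,0],[0,0,-90,0],[0,0,-95,0]]]' --claw 0.75

```text
time_s: 17.08
ee_pos: [0.6012, -0.1819, 0.1482]
orientation: [-2.22, 2.22, -0.006]
force: [-1.0, 0.8, -1.1]
gripper_width: 0.0685
```

```bash
python3 - <<'E'
from h import *
move((.4195,.1615,.147))
E
```

```text
t 17.075 pos [ 0.6012 -0.1819  0.1482] w 0.0685 yaw -1.571 -> d [-3.434e+02  1.818e+02  1.000e-01] roll -0.0002
```

>>> play_rows --plan '[[[-10,5,0,0],[-40,21,0,0],[-85,45,0,0],[-135,71,0,0],[-185,98,0,0],[-235,124,0,0],[-280,148,0,0],[-315,167,0,0],[-336,178,0,0],[-343,181,0,0],[-343,181,0,0],[-343,181,0,0]]]'

```text
time_s: 18.58
ee_pos: [0.4195, 0.1608, 0.1457]
orientation: [2.22, -2.222, 0.0]
force: [0.3, -0.1, -0.2]
gripper_width: 0.0688
```

```bash
python3 - <<'E'
from h import *
move((.4195,.1615,.046))
c=snap('side','5')
cv2.imwrite('pics/s5.png',cv2.resize(c['color'][120:380,160:460,::-1],None,fx=2.6,fy=2.3))
E
```

```text
t 18.575 pos [0.4195 0.1608 0.1457] w 0.0688 yaw -1.5719 -> d [-0.8  0.  99.7] roll -0.0011
```

View pics/s5.png

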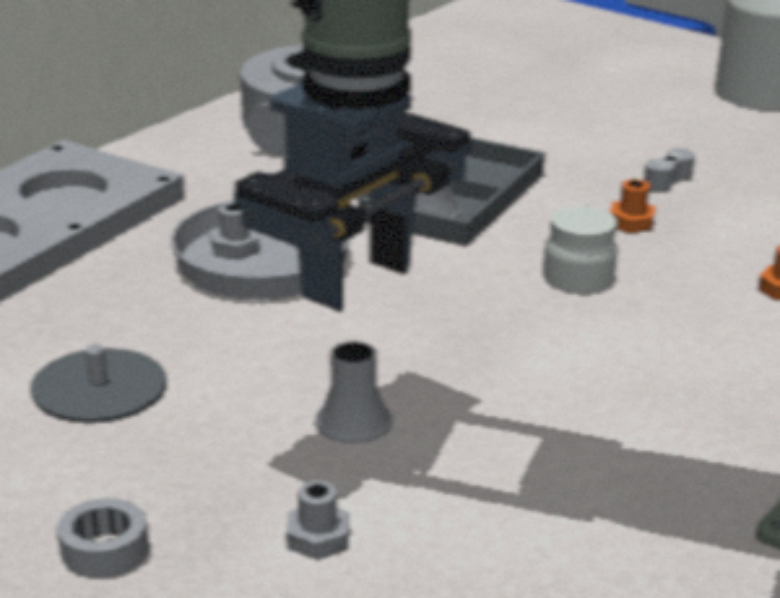

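The fingers straddle the left reducer (353,390 in the crop). The nut stands in the pan.

>>> play_rows --plan '[[[-0.5,0,15,0],[-0.5,0,45,0],[-0.5,0,73,0],[-0.5,0,92,0],[-0.5,0,98,0],[-0.5,0,99,0],[-0.5,0,99,0]]]'

```text
time_s: 19.5
ee_pos: [0.42, 0.162, 0.0476]
orientation: [-2.22, 2.221, -0.001]
force: [-0.0, -0.2, 0.5]
gripper_width: 0.0685
```

>>> play_rows --plan '[[[0,0,0,0],[0,0,0,0],[0,0,0,0],[0,0,0,0],[0,0,0,0],[0,0,0,0]]]' --claw 0.0

```text
time_s: 20.25
ee_pos: [0.4194, 0.1619, 0.047]
orientation: [2.221, -2.222, 0.0]
force: [-0.4, -1.3, 2.4]
gripper_width: 0.0353
```

>>> play_rows --plan '[[[0,0,-8,0],[0,0,-25,0],[0,0,-50,0],[0,0,-85,0],[0,0,-115,0],[0,0,-128,0],[0,0,-130,0],[0,0,-130,0]]]'

```text
time_s: 21.25
ee_pos: [0.4185, 0.1617, 0.1758]
orientation: [2.22, -2.22, -0.002]
force: [-0.3, -0.1, -2.3]
gripper_width: 0.0354
```

```bash
python3 - <<'E'
from h import *
snap('top','6')
move((.617,-.275,.177))
E
```

```text
t 21.3 pos [0.4185 0.1617 0.1757] w 0.0358 yaw -1.571 -> d [ 436.6 -198.6   -1.4] roll -0.0002
```

View pics/top_6.png

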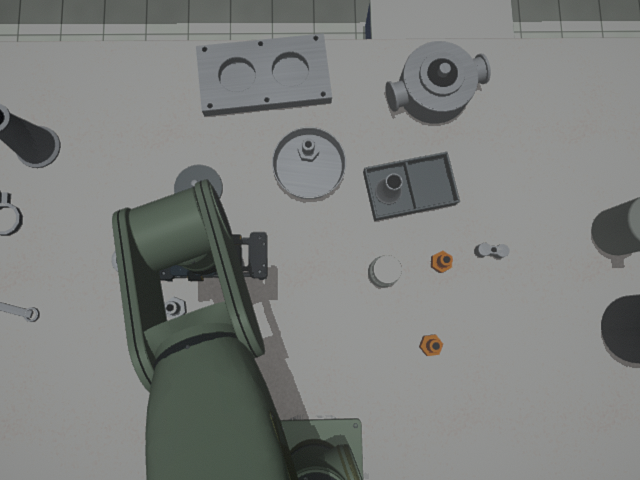

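Nut at (309,150) in the pan and reducer at (390,188) in the left bay both stand upright. Carrying the second to the right bay.

>>> play_rows --plan '[[[8,-4,0,0],[26,-12,0,0],[55,-25,0,0],[88,-40,0,0],[122,-55,0,0],[156,-71,0,0],[190,-86,0,0],[224,-102,0,0],[258,-117,0,0],[292,-133,0,0],[326,-148,0,0],[360,-164,0,0],[392,-178,0,0],[416,-189,0,0],[431,-196,0,0],[436.5,-198.5,0,0],[436.5,-198.5,0,0],[436.5,-198.5,0,0]]]'

```text
time_s: 23.55
ee_pos: [0.6174, -0.2737, 0.1771]
orientation: [-2.222, 2.221, 0.001]
force: [0.2, 0.4, -2.7]
gripper_width: 0.0354
```

```bash
python3 - <<'E'
from h import *
move((.617,-.275,.052))
c=snap('side','7')
E
```

```text
t 23.55 pos [ 0.6174 -0.2737  0.1771] w 0.0354 yaw -1.5703 -> d [  1.4   0.4 125.1] roll 0.0005
```

View pics/side_7.png

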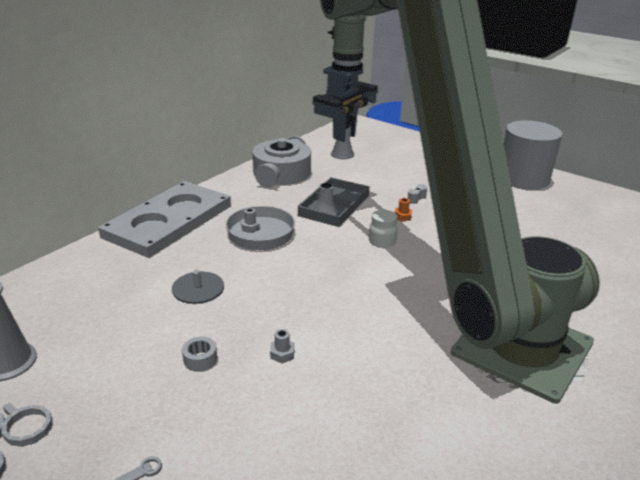

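The held reducer hangs at (343,145), above the far bay; the first stands in the near bay at (326,195). Lowering.

>>> play_rows --plan '[[[1,0,15,0],[1,0,45,0],[1,0,80,0],[1,0,105,0],[1,0,117,0],[1,0,121,0],[1,0,123,0],[1,0,124,0],[1,0,124.5,0],[1,0,124.5,0]]]'

```text
time_s: 24.85
ee_pos: [0.6179, -0.2757, 0.0529]
orientation: [-2.221, 2.222, -0.001]
force: [0.4, -0.1, -2.2]
gripper_width: 0.0353
```

>>> play_rows --plan '[[[0,0,0.5,0],[0,0,1,0],[0,0,1.5,0],[0,0,1.5,0]]]'

```text
time_s: 25.35
ee_pos: [0.6179, -0.2758, 0.052]
orientation: [-2.221, 2.221, -0.002]
force: [-2.0, 1.5, 6.1]
gripper_width: 0.0353
```

>>> play_rows --plan '[[[0,0,0,0],[0,0,0,0],[0,0,0,0],[0,0,0,0],[0,0,-10,0],[0,0,-35,0],[0,0,-70,0],[0,0,-90,0],[0,0,-95,0]]]' --claw 0.7

```text
time_s: 26.48
ee_pos: [0.6186, -0.276, 0.1484]
orientation: [-2.22, 2.221, -0.006]
force: [-0.3, 0.4, 0.2]
gripper_width: 0.0636
```

```bash
python3 - <<'E'
from h import *
move((.343,.297,.147))
E
```

```text
t 26.475 pos [ 0.6186 -0.276   0.1484] w 0.0636 yaw -1.571 -> d [-573.   275.8   -0.7] roll -0.0002
```

>>> play_rows --plan '[[[-15,7,0,0],[-50,24,0,0],[-95,46,0,0],[-145,70,0,0],[-195,94,0,0],[-245,118,0,0],[-295,142,0,0],[-345,166,0,0],[-395,190,0,0],[-440,212,0,0],[-485,233,0,0],[-525,253,0,0],[-555,267,0,0],[-570,274,0,0],[-573,275.5,0,0],[-573,275.5,0,0],[-573,275.5,0,0]]]'

```text
time_s: 28.6
ee_pos: [0.3427, 0.2966, 0.1458]
orientation: [2.219, -2.223, 0.0]
force: [0.6, -1.6, 0.3]
gripper_width: 0.0639
```

```bash
python3 - <<'E'
from h import *
move((.343,.297,.0255))
c=snap('side','8');snap('top','8')
cv2.imwrite('pics/s8.png',cv2.resize(c['color'][120:380,160:460,::-1],None,fx=2.6,fy=2.3))
E
```

```text
t 28.6 pos [0.3427 0.2966 0.1458] w 0.0639 yaw -1.5723 -> d [ -0.5  -0.3 120.3] roll -0.0015
```

View pics/s8.png

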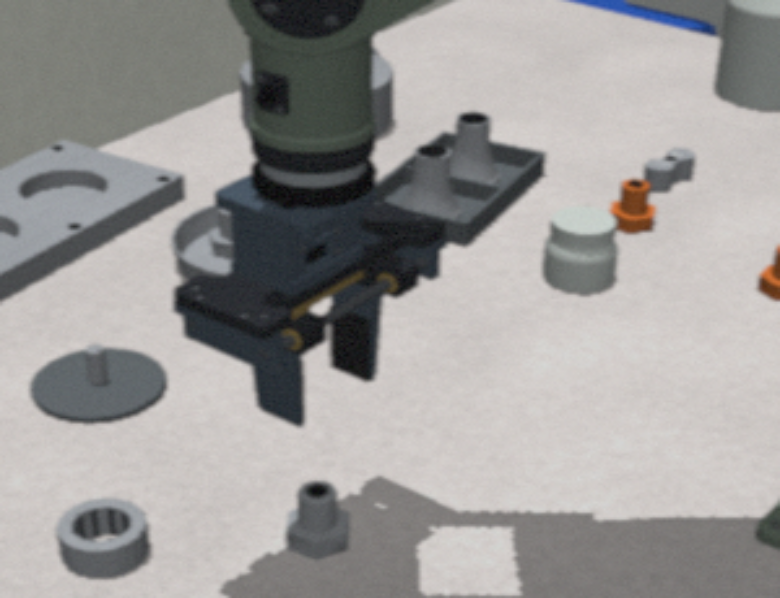

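Both reducers stand in separate bays ((433,185), (473,150) in the crop); the gripper is over the left nut (317,515).

>>> play_rows --plan '[[[0,0,15,0],[0,0,45,0],[0,0,80,0],[0,0,105,0],[0,0,117,0],[0,0,120,0],[0,0,120,0]]]'

```text
time_s: 29.58
ee_pos: [0.3429, 0.2978, 0.0265]
orientation: [-2.22, 2.221, -0.0]
force: [0.4, -0.3, 0.1]
gripper_width: 0.0641
```

>>> play_rows --plan '[[[0,0,0,0],[0,0,0,0],[0,0,0,0],[0,0,0,0],[0,0,0,0],[0,0,0,0]]]' --claw 0.0

```text
time_s: 30.32
ee_pos: [0.3423, 0.2973, 0.0261]
orientation: [2.221, -2.221, 0.0]
force: [-0.5, -0.3, 3.4]
gripper_width: 0.0274
```

>>> play_rows --plan '[[[0,0,-8,0],[0,0,-25,0],[0,0,-50,0],[0,0,-78,0],[0,0,-103,0],[0,0,-110,0],[0,0,-110,0]]]'

```text
time_s: 31.2
ee_pos: [0.3421, 0.2974, 0.1357]
orientation: [2.221, -2.222, -0.0]
force: [-0.9, -0.9, -2.8]
gripper_width: 0.0274
```

```bash
python3 - <<'E'
from h import *
move((.627,.0,.135))
E
```

```text
t 31.2 pos [0.3421 0.2974 0.1357] w 0.0274 yaw -1.5711 -> d [ 297.3 -284.9    0.7] roll -0.0003
```

>>> play_rows --plan '[[[8,-8,0,0],[26,-25,0,0],[52,-50,0,0],[82,-79,0,0],[112,-107,0,0],[142,-136,0,0],[172,-165,0,0],[202,-194,0,0],[232,-222,0,0],[260,-249,0,0],[282,-270,0,0],[294,-282,0,0],[297.5,-285,0,0],[297.5,-285,0,0],[297.5,-285,0,0]]]'

```text
time_s: 33.08
ee_pos: [0.6265, 0.0007, 0.136]
orientation: [2.222, -2.22, -0.001]
force: [1.2, 0.4, -3.0]
gripper_width: 0.0274
```

```bash
python3 - <<'E'
from h import *
move((.627,.0,.03))
c=snap('side','9')
cv2.imwrite('pics/s9.png',cv2.resize(c['color'][120:380,160:460,::-1],None,fx=2.6,fy=2.3))
E
```

```text
t 33.075 pos [0.6265 0.0007 0.136 ] w 0.0274 yaw -1.5701 -> d [  0.7  -0.5 106. ] roll 0.0007
```

View pics/s9.png

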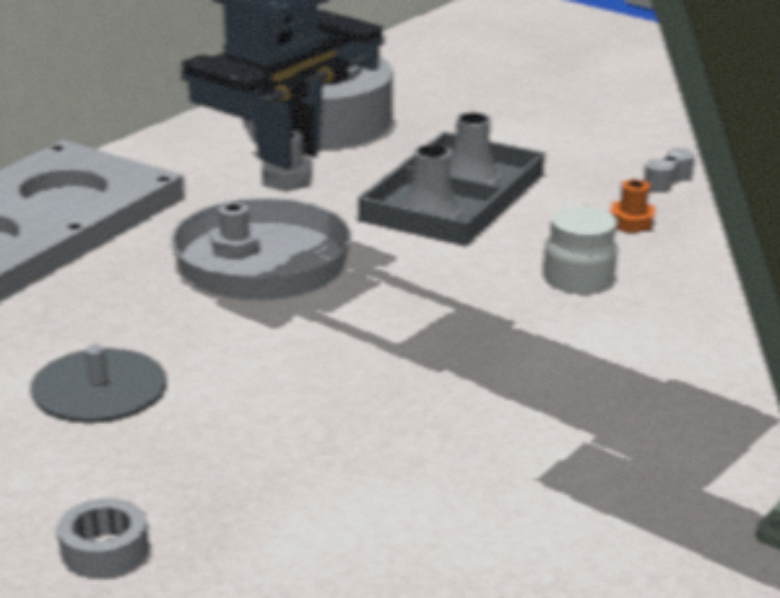

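The second nut hangs at (287,165) in the crop, clear of the first (235,230). Lowering.

>>> play_rows --plan '[[[0.5,0,15,0],[0.5,0,42,0],[0.5,0,72,0],[0.5,0,92,0],[0.5,0,100,0],[0.5,0,103,0],[0.5,0,104.5,0],[0.5,0,105.5,0],[0.5,0,106,0],[0.5,0,106,0]]]'

```text
time_s: 34.38
ee_pos: [0.6274, -0.0006, 0.0302]
orientation: [-2.221, 2.221, -0.001]
force: [0.5, 0.1, -2.1]
gripper_width: 0.027
```

>>> play_rows --plan '[[[0,0,0.3,0],[0,0,0.7,0],[0,0,1,0],[0,0,1,0]]]'

```text
time_s: 34.88
ee_pos: [0.6274, -0.0006, 0.03]
orientation: [-2.221, 2.221, -0.001]
force: [-2.3, 0.5, 5.7]
gripper_width: 0.0271
```

>>> play_rows --plan '[[[0,0,0,0],[0,0,0,0],[0,0,0,0],[0,0,0,0],[0,0,-10,0],[0,0,-35,0],[0,0,-70,0],[0,0,-100,0],[0,0,-105,0]]]' --claw 0.5

```text
time_s: 36.0
ee_pos: [0.6288, -0.0006, 0.1369]
orientation: [-2.218, 2.219, -0.007]
force: [0.1, 0.1, -0.3]
gripper_width: 0.0457
```

```bash
python3 - <<'E'
from h import *
move((.4495,.4005,.135))
E
```

```text
t 36.0 pos [ 6.288e-01 -6.000e-04  1.369e-01] w 0.0457 yaw -1.571 -> d [-401.1  179.4    0.8] roll -0.0002
```

>>> play_rows --plan '[[[-12,5,0,0],[-42,19,0,0],[-85,38,0,0],[-130,58,0,0],[-175,78,0,0],[-220,98,0,0],[-265,118,0,0],[-310,138,0,0],[-350,156,0,0],[-380,170,0,0],[-396,177,0,0],[-401,178,0,0],[-401,178,0,0],[-401,178,0,0]]]' --claw 1.0

```text
time_s: 37.75
ee_pos: [0.4498, 0.3994, 0.1338]
orientation: [2.219, -2.223, 0.001]
force: [0.4, -1.1, 0.6]
gripper_width: 0.0915
```

```bash
python3 - <<'E'
from h import *
move((.4495,.4005,.006))
c=snap('side','10');snap('top','10')
cv2.imwrite('pics/s10.png',cv2.resize(c['color'][130:390,110:410,::-1],None,fx=2.6,fy=2.3))
E
```

```text
t 37.75 pos [0.4498 0.3994 0.1338] w 0.0915 yaw -1.5723 -> d [ -1.2   0.3 127.8] roll -0.0015
```

View pics/s10.png

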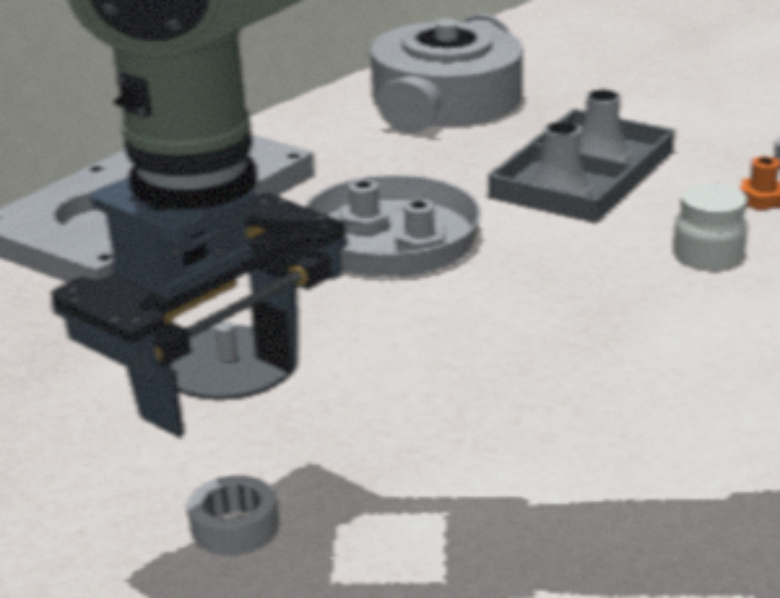

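View pics/top_10.png

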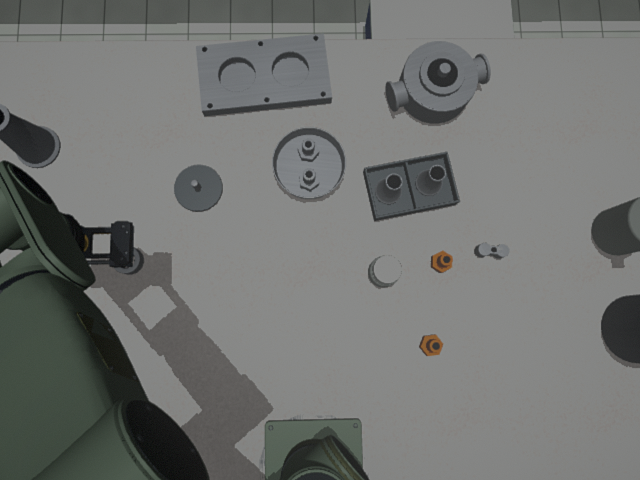

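Both nuts stand in the pan ((309,150),(309,180)), both reducers in their bays ((392,186),(436,176)). Descending over the collar.

>>> play_rows --plan '[[[0,0,15,0],[0,0,45,0],[0,0,80,0],[0,0,105,0],[0,0,118,0],[0,0,124,0],[0,0,126,0],[0,0,127,0],[0,0,127,0]]]'

```text
time_s: 38.98
ee_pos: [0.4497, 0.4007, 0.0075]
orientation: [-2.22, 2.221, -0.0]
force: [-0.5, 0.2, 0.8]
gripper_width: 0.0912
```

>>> play_rows --plan '[[[0,0,0,0],[0,0,0,0],[0,0,0,0],[0,0,0,0],[0,0,0,0],[0,0,0,0]]]' --claw 0.4

```text
time_s: 39.72
ee_pos: [0.4494, 0.4005, 0.007]
orientation: [-2.221, 2.222, -0.0]
force: [0.1, 0.4, 0.6]
gripper_width: 0.0615
```

>>> play_rows --plan '[[[0,0,0,0],[0,0,0,0],[0,0,-8,0],[0,0,-25,0],[0,0,-50,0],[0,0,-78,0],[0,0,-105,0],[0,0,-118,0],[0,0,-120,0],[0,0,-120,0]]]' --claw 0.0

```text
time_s: 40.98
ee_pos: [0.4489, 0.4, 0.1261]
orientation: [2.22, -2.22, -0.0]
force: [0.5, -1.4, -2.5]
gripper_width: 0.0615
```

```bash
python3 - <<'E'
from h import *
c=snap('side','11');t=snap('top','11')
move((.614,.2515,.127))
cv2.imwrite('pics/s11.png',cv2.resize(c['color'][130:390,110:410,::-1],None,fx=2.6,fy=2.3))
E
```

```text
t 41.075 pos [0.4488 0.3999 0.1257] w 0.061 yaw -1.571 -> d [ 148.4 -165.2   -1.3] roll -0.0002
```

View pics/s11.png

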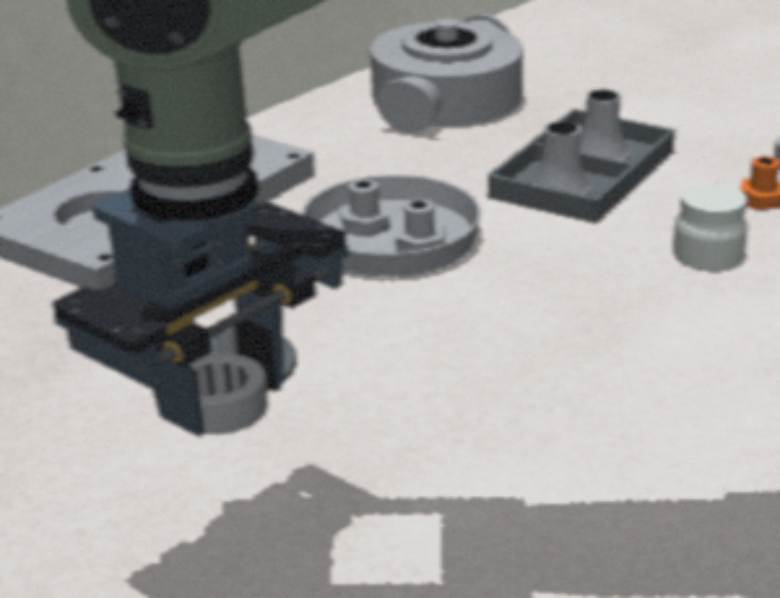

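The collar is held level between the fingers. Carrying to the stand.

>>> play_rows --plan '[[[7,-8,0,0],[22,-25,0,0],[44,-49,0,0],[69,-77,0,0],[94,-105,0,0],[118,-131,0,0],[136,-152,0,0],[146,-163,0,0],[148.5,-165.5,0,0],[148.5,-165.5,0,0],[148.5,-165.5,0,0]]]'

```text
time_s: 42.45
ee_pos: [0.6141, 0.2526, 0.127]
orientation: [2.222, -2.22, -0.0]
force: [-0.2, 0.0, -2.2]
gripper_width: 0.0614
```

```bash
python3 - <<'E'
from h import *
c=snap('side','12')
move((.614,.2515,.05))
cv2.imwrite('pics/s12.png',cv2.resize(c['color'][160:340,120:320,::-1],None,fx=4,fy=3.3,interpolation=cv2.INTER_CUBIC))
E
```

```text
t 42.5 pos [0.6142 0.2526 0.127 ] w 0.0612 yaw -1.5698 -> d [ 1.2  0.2 77. ] roll 0.001
```

View pics/s12.png

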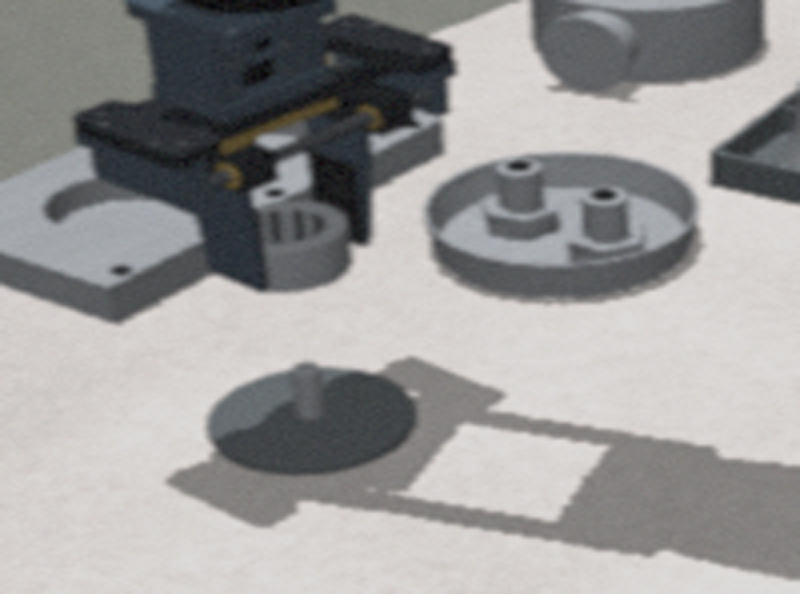

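The post (308,380) lies under the collar (crop). Lowering over it in two steps, watching the force.

>>> play_rows --plan '[[[0.5,0,12,0],[0.5,0,35,0],[0.5,0,55,0],[0.5,0,66,0],[0.5,0,72,0],[0.5,0,78,0],[0.5,0,84,0],[0.5,0,90,0],[0.5,0,90,0]]]'

```text
time_s: 43.62
ee_pos: [0.6145, 0.2512, 0.0364]
orientation: [2.221, -2.221, -0.0]
force: [0.0, 0.0, -2.4]
gripper_width: 0.061
```

```bash
python3 - <<'E'
from h import *
c=snap('side','13')
move((.614,.2515,.015))
cv2.imwrite('pics/s13.png',cv2.resize(c['color'][160:340,120:320,::-1],None,fx=4,fy=3.3,interpolation=cv2.INTER_CUBIC))
E
```

```text
t 43.675 pos [0.6148 0.2514 0.0368] w 0.0611 yaw -1.571 -> d [-0.2  0.8 21.8] roll -0.0002
```

View pics/s13.png

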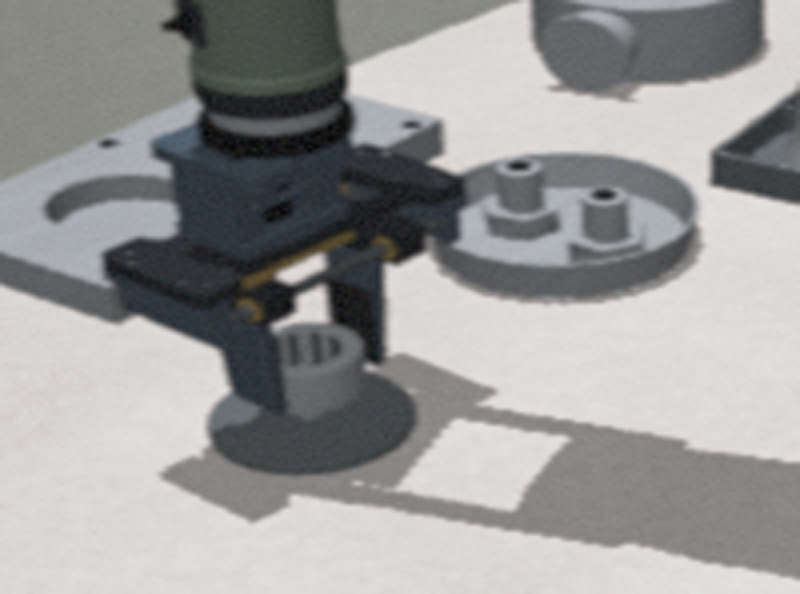

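The collar is around the post top with no contact force. Continuing down.

>>> play_rows --plan '[[[0,0.5,5,0],[0,0.5,10,0],[0,0.5,15,0],[0,0.5,18,0],[0,0.5,19.5,0],[0,0.5,20.5,0],[0,0.5,21,0],[0,0.5,21.5,0],[0,0.5,21.5,0]]]'

```text
time_s: 44.8
ee_pos: [0.6143, 0.2514, 0.0155]
orientation: [-2.221, 2.222, -0.0]
force: [-0.0, -0.0, -2.6]
gripper_width: 0.0614
```

>>> play_rows --plan '[[[0,0,0.4,0],[0,0,0.8,0],[0,0,1.2,0],[0,0,1.2,0]]]'

```text
time_s: 45.3
ee_pos: [0.6144, 0.2514, 0.015]
orientation: [-2.221, 2.221, -0.0]
force: [-1.1, -0.7, 4.8]
gripper_width: 0.0614
```

Seated. Opening and rising, then clearing the view.

>>> play_rows --plan '[[[0,0,0,0],[0,0,0,0],[0,0,0,0],[0,0,0,0],[0,0,-8,0],[0,0,-30,0],[0,0,-65,0],[0,0,-100,0],[0,0,-130,0],[0,0,-150,0],[0,0,-155,0]]]' --claw 0.95

```text
time_s: 46.68
ee_pos: [0.6151, 0.2517, 0.1714]
orientation: [-2.219, 2.219, -0.002]
force: [0.4, 0.6, -1.3]
gripper_width: 0.0868
```

>>> play_rows --plan '[[[-10,10,0,0],[-40,40,0,0],[-80,80,0,0],[-120,120,0,0],[-155,155,0,0],[-180,180,0,0],[-190,190,0,0],[-190,190,0,0]]]'

```text
time_s: 47.68
ee_pos: [0.4237, 0.4415, 0.1685]
orientation: [2.222, -2.219, 0.001]
force: [-0.7, -0.9, -0.8]
gripper_width: 0.0864
```

```bash
python3 - <<'E'
from h import *
c=snap('side','14');t=snap('top','14'); print(telemetry.get_obs()['time_s'])
a=cv2.resize(c['color'][150:320,150:450,::-1],None,fx=2.6,fy=1.75,interpolation=cv2.INTER_CUBIC)
b=cv2.resize(t['color'][120:280,160:520,::-1],None,fx=2.166,fy=1.85,interpolation=cv2.INTER_CUBIC)[:,:780]
cv2.imwrite('pics/f14.png',np.vstack([a,np.pad(b,((0,0),(0,780-b.shape[1]),(0,0)))]))
E
```

```text
47.775
```

View pics/f14.png

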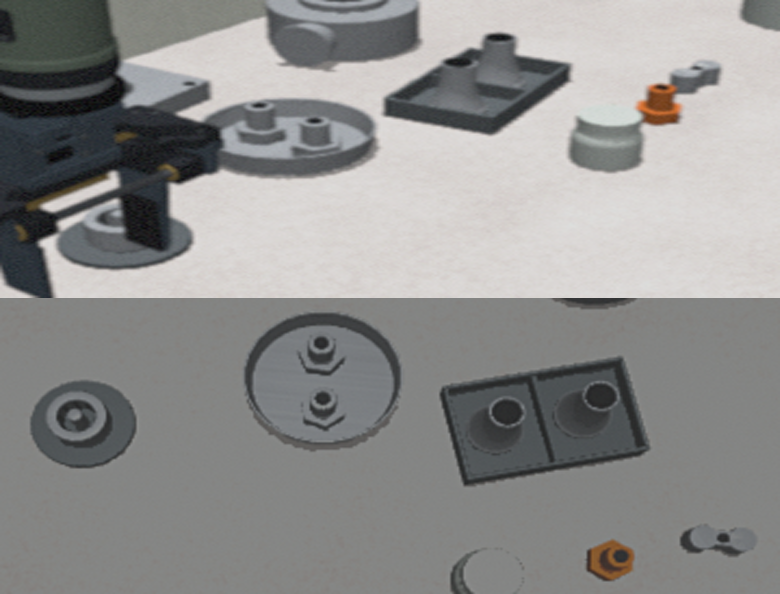

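The view shows the collar flat around the post, both nuts standing in the pan, one reducer centred in each bay, and the jar and rotor unmoved. A quick numeric check, then I'll hand the job in.

```bash
python3 - <<'E'
from h import *
t=pickle.load(open('pics/top_14.pkl','rb'));t0=pickle.load(open('pics/top_0.pkl','rb'))
d=cv2.absdiff(t['color'],t0['color']).max(2)
print('jar/rotor diff max',np.percentile(d[250:292,364:404],99),np.percentile(d[238:262,472:512],99))
for n,(u,v),h in[('nut far',(160+321/2.166,120+(341-298)/1.85),.054),('nut near',(160+322/2.166,120+(401-298)/1.85),.054),('collar',(160+76/2.166,120+(419-298)/1.85),.038),('redL',(160+507/2.166,120+(411-298)/1.85),.081),('redR',(160+601/2.166,120+(396-298)/1.85),.081)]:
    X=world(t,u,v,h); q=Ro.from_euler('z',-.177).as_matrix()@(X-[.6105,-.2305,0])
    print(n,np.round(X,3),'rack',np.round(q[:2],3))
print(workorder.job_done())
E
```

```text
jar/rotor diff max 4.0 4.0
nut far [ 0.7   -0.001  0.054] rack [0.129 0.21 ]
nut near [ 0.626 -0.001  0.054] rack [0.056 0.223]
collar [0.612 0.25  0.038] rack [0.086 0.472]
redL [ 0.603 -0.182  0.081] rack [0.001 0.049]
redR [ 0.619 -0.277  0.081] rack [ 0.001 -0.047]
the job is handed in; nothing more can be done
None
```

I placed all five parts and handed the job in at about 47.8 s of the 123 s allowed. It reported no verdict.

- **Nuts:** both steel nuts stand in the pan, measured about 36–38 mm either side of its centre, against the 60 mm limit. I left the orange look-alikes alone.
- **Reducers:** there is one in each bay, wide end down. In the rack frame they measure about 1 mm off in x and +49 and −47 mm in y.
- **Collar:** it lies flat on the stand's disc, about 2–4 mm from the post centre, against the 15 mm limit.
- **Jar and rotor:** there was no visible change between the first and last top images.

**Setting down:** I lowered each part until the force reading showed contact before opening the fingers. No part was dropped or tipped in any picture.

**Disagreement between cameras:** the top and side views differed by about 3–8 mm in position on the small parts and the post. At the rack corners they differed by more, about 12–15 mm, up to 32 mm at a poorly read corner. Triangulated heights also came out about 3–4 mm below the stated ones, and lower still at the rack corners (up to about 20 mm at that corner). I averaged the views for the parts and the post, adjusted the top-view fix for the pan, and placed the rack from the top view. I did not do a separate numeric tilt check; uprightness is judged from the final top and side pictures.

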